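# Open the bottle carrier's gate and hold it

### The arm

A 6-joint arm with a two-finger parallel gripper is mounted at the origin on a cart in front of the work surface, level with it; the furniture and walls round the work are solid. World frame = base frame: x ahead of the robot, y to its left, z up, the work surface at z = 0. Lengths are in mm, angles in rad, forces in N, time in s.
With the tool pointing down it reaches from about 250 to 800 mm from the base axis. Payload 8.5 kg.
Tool frame: the origin (TCP) lies at the very end of the fingers, on their centre line; the grasp point (between the pads) lies 19 mm behind it; z points along the fingers, y is the line along which they close (so a half turn about z gives the same grasp; the last joint's range is limited). The gripper opens to 85 mm and grips with 20 to 120 N. Pads are 22 mm wide; open, the fingers measure 114 mm over their backs; the gripper's body (76 mm by 85 mm) begins 54 mm behind the grasp point. The pads swing forward as they close: fully open they stand 13 mm farther back than shut.
Start: joints at [-1.131, 0.238, -0.013, 1.319, 0, 1.571], TCP at [223.503, -475, 231.276] pointing down, gripper open.
Joint ranges: [-2.66, 2.66], [-1.03, 1.9], [-1.14, 1.46], [-1.82, 2.27], [-1.45, 1.34], [-3.14, 3.14]. Speed limits (rad/s): [2.22, 2.22, 2.79, 3.14, 3.14, 3.14].

### API

Orientations are given as a unit quaternion [x, y, z, w].
In Python, from workcell import arm gives the robot as it stands.
- The arm moves only by the tool step_arm, never from a script. Its arguments are lists of equal length, an entry for each row: "delta_pos": the shift along the tool's x, y, z normalised to -1 to 1, where 1 is 0.4 m, a list of three; "delta_rot": the turn, a rotation vector about the tool's x, y, z normalised to -1 to 1, where 1 is 60 degrees, a list of three. A call has exactly 8 rows; each row is the pose to reach, as a shift and turn from the pose commanded when the call began, along the tool's axes at that moment; what a row does not reach only later rows make up. A row lasts 1/12 s, in which the tool goes at most 41.7 mm and 7.16 degrees, less where a joint would pass 70% of its speed; a pose out of reach is approached as far as the arm can. A call with a number of a shift or a turn outside -1 to 1 is refused whole. A call with a gripper value outside its range is refused whole. "jaw" is the opening, from 0 (shut) to 1 (fully open), set as the call begins (left out, the last holds). The fingers move at their own pace and stop on an object; "squeeze" is the grip in N (left out, the last holds). Time passes only in rows, so rows that repeat a pose let the fingers close, or fill a call up. It gives the time, the measured TCP pose, the force, the opening and the grip force at its end, in the units of the state.
- arm.read_state(): the state, without advancing time (a new reading comes with each control period).
- arm.snapshot(name): name is "side" or "top"; returns the picture (480x640x3 uint8, blue, green, red); there is no depth.
- arm.get_calibration(name): a dict with "mtx" (3x3 intrinsics, pixels), "k1" (the pictures are not rectified: a ray, as slopes to the right and down, at radius r is drawn at 1 + k1 r^2 times it, then the intrinsics apply), "pose" (4x4, takes a point from camera to world coordinates). Camera axes: x right, y up, looking along -z (the intrinsics and any distortion apply to the point x, -y, -z); pixel columns grow to the right and rows downward; lengths in mm; the calibration is good to about 2 mm. A picture is of the moment at which its call begins. get_calibration takes no time and is no camera call.
- arm.hand_in(): hands the job in; it is judged then, once.
The state is a dict: "clock": time; "q": joint angles; "qd": joint speeds; "joint_efforts": joint torques, N m; "eef_pos": TCP position; "orientation": TCP orientation; "force": force on the tool from outside, world axes, zero at the start; "moment": the same for the moment, N m; "finger_gap": opening from 0.0 (shut) to 1.0 (fully open); "gripper_force": force on a finger pad.
Only numpy, scipy, OpenCV 4.12 (cv2) and the standard library are available. Lean on these libraries where they do the work, as an engineer would, in place of code of your own. Each camera call takes 0.05 s, during which the arm holds its last target. There are 200 camera calls.

### The job

Free the gate of the white bottle carrier: press the two tabs of the red catch fully together first, then the two tabs of the blue catch. Then swing the gate by its black upright grip, past the click of its detent, until it stands about square to the carrier's front. It springs back when let go, so finish while still holding it wide open, with both bottles standing upright in their cells and the things around left alone.

Things in the scene. Friction and masses are not known exactly. Their poses are not given: they have to be found in the camera images.
- carrier: White open-topped bottle carrier, 130 x 226 x 122 mm, fixed to the bench. Origin: centre of its underside, on the worktop. Its front, shut by a clear gate, looks to its own -x; own y runs along the front, z up. A rail (top z = 122 mm, x = -49 to -27 mm) runs along y above the front and bears two catches. A 14 mm high sill reaches 68 mm ahead of the gate near the hinge
- red_squeeze (a point): Midway between the two upright tabs of the red catch (farther from the hinge), at own (-40, 40, 150) mm of the carrier, axes as its. Squeeze the tabs along y: each is 6 mm thick (y), 20 wide (x), z = 128 to 168 mm; 38 mm over the outer faces, 20 mm when fully together. Both move equally to the middle, whichever is pushed (about 5 N), and stay where they are left
- blue_squeeze (a point): The same for the blue catch (nearer the hinge), at own (-40, -45, 150) mm of the carrier; otherwise like the red one
- catch_red (a joint): How far each tab of the red catch has moved towards the middle: 0 as found (latched), 0.009 m when fully together; the bolt is clear of the gate from 0.006 m
- catch_blue (a joint): The same for the blue catch
- gate_hinge (a point): Point on the gate's vertical hinge axis, at the right end of the carrier's front, at own (-60, -100, 60) mm of the carrier; axes as the carrier's
- gate (a joint): Gate angle: 0 shut, up to 1.75 rad as the free (+y) end swings forward (counter-clockwise from above). A spring closes it with 0.1 Nm when shut, 0.6 Nm at 1.4 rad; a ball detent between about 0.4 and 0.8 rad takes more to pass (up to 8 N at the grip). Let go, it springs back. Stop at about 1.4
- gate_grip (a point): On the axis of the gate's black upright grip, a round bar 14 mm thick, z = 85 to 175 mm; the point is 25 mm below its top, z = 150 mm. When shut it is 45 mm ahead (carrier's -x) and 190 mm along +y of the hinge axis; it turns with the gate, its axes being the gate's (the carrier's when shut). 45 mm is free between grip and rail at the height of the point
- stain_bottle_a: Amber bottle with black cap, 48 mm in diameter, 85 mm high, standing in the cell away from the hinge; origin: centre of its underside
- stain_bottle_b: The same with a white cap, in the cell near the hinge
- micropipette: Micropipette lying on the bench, 31 x 237 x 50 mm, a bystander
- tube_15ml_a: Capped tube lying on the bench, 21 x 120 x 21 mm, a bystander
- bench_timer: Timer lying on the bench, 66 x 66 x 20 mm, a bystander
- cover_glass_box: Small white card box, 40 x 62 x 28 mm, a bystander
Not all that is in view belongs to the job. What is shaped like the stain_bottle_b but pink or purple is not meant.

How it is judged:
By the outcome, as a careful person would: the job done as asked, in the order asked, and still so for the second after the job is handed in, while the arm keeps its last pose, push and grip.
It also fails if it takes over 50 s, if anything falls off the work surface, if the arm or the gripper's body presses on something with over 40 N, if the wrist force passes 120 N, or if a joint passes its speed limit or range.

## Working session

There is one attempt and no reset: what is moved stays moved. The work goes in short steps, Python scripts to look and compute and a tool call to move; the robot and the scene stay as the last step left them, time stands still between calls to the robot, and variables do not carry over. Pictures are saved under pics/ and viewed, at most 10 in all, crops included, and the job is handed in when it is done.

Besides the shell and the picture viewer there is one more tool, called after "Request:" as a command line: name --argument value ..., lists and objects as JSON in quotes. step_arm: Moves the arm, as the interface text tells. Its arguments: {"type":"object","properties":{"delta_pos":{"type":"array","items":{"type":"array","items":{"type":"number","minimum":-1,"maximum":1}}},"delta_rot":{"type":"array","items":{"type":"array","items":{"type":"number","minimum":-1,"maximum":1}}},"jaw":{"type":"number"},"squeeze":{"type":"number"}},"required":["delta_pos","delta_rot"]}

```bash
mkdir -p pics; ls
python3 - <<'E'
from workcell import arm
import cv2
for n in("side","top"):
    cv2.imwrite(f"pics/{n}0.png",arm.snapshot(n)); c=arm.get_calibration(n); print(n,c)
print(arm.read_state())
E
```

```text
pics
side {'mtx': array([[601.7290485 ,   0.        , 325.28568174],
       [  0.        , 601.7290485 , 247.05394176],
       [  0.        ,   0.        ,   1.        ]]), 'k1': 0.06680764193682565, 'pose': array([[-8.60250658e-01,  3.20742620e-01, -3.96349563e-01,
         4.98135435e+01],
       [-5.09867903e-01, -5.38287401e-01,  6.71030101e-01,
         7.31071608e+02],
       [ 1.87797643e-03,  7.79340006e-01,  6.26598458e-01,
         9.55351315e+02],
       [ 0.00000000e+00,  0.00000000e+00,  0.00000000e+00,
         1.00000000e+00]])}
top {'mtx': array([[533.73781267,   0.        , 324.80522347],
       [  0.        , 533.73781267, 238.57852793],
       [  0.        ,   0.        ,   1.        ]]), 'k1': -0.09047647422976914, 'pose': array([[-2.88682811e-02,  9.96890479e-01, -7.33211719e-02,
         4.97122604e+02],
       [-9.99502607e-01, -2.78566070e-02,  1.47833948e-02,
        -1.67560447e+02],
       [ 1.26949464e-02,  7.37114737e-02,  9.97198805e-01,
         1.23195087e+03],
       [ 0.00000000e+00,  0.00000000e+00,  0.00000000e+00,
         1.00000000e+00]])}
{'clock': 0.1, 'q': array([-1.13100265e+00,  2.38728300e-01, -1.42180181e-02,  1.31918734e+00,
       -3.02551184e-05,  1.57082692e+00]), 'qd': array([-0.00137024, -0.00235909,  0.00185658,  0.00036206, -0.00028561,
       -0.0010908 ]), 'joint_efforts': array([-2.33443337e-03, -5.39721465e+01,  3.46999276e+01,  1.34848608e-02,
       -1.32002656e-04, -1.82264682e-05]), 'eef_pos': array([ 223.34436905, -474.68883697,  230.7192535 ]), 'orientation': array([ 9.75923073e-01,  2.18113979e-01, -1.60628205e-04, -6.49260391e-04]), 'force': array([-0.31294296,  0.42080365,  0.41289208]), 'moment': array([ 0.04355594,  0.01507396, -0.02140348]), 'gripper_force': 0.0, 'finger_gap': 0.999466275381767}
```

View pics/top0.png

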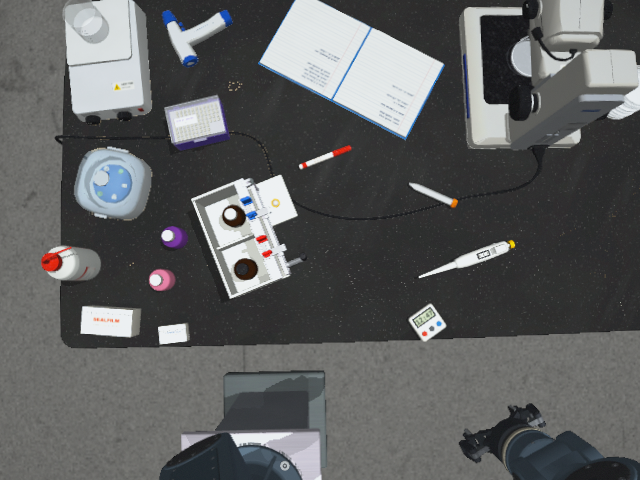

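View pics/side0.png

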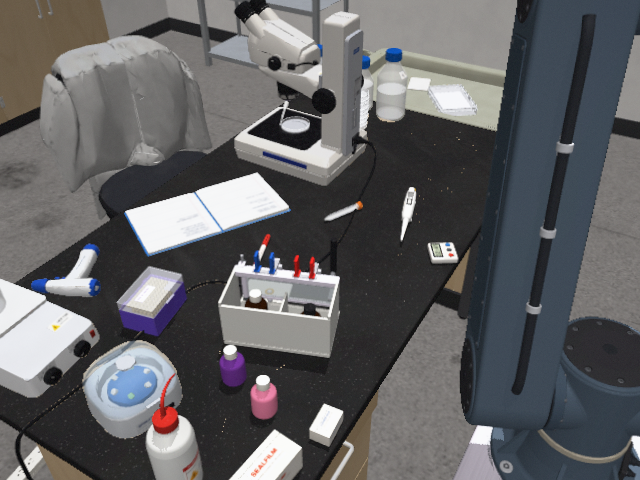

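The top view shows the carrier at about (243,238) with its front to image right. Red tabs are near (262,240) and (267,253), blue tabs near (247,201) and (251,214), and the grip near (297,262). The side view shows blue tabs at (258,262) and (273,263), red tabs at (297,266) and (312,267), and the grip at (334,250).

```bash
cat > h.py <<'E'
import numpy as np, cv2
from workcell import arm
from scipy.spatial.transform import Rotation as R
def ray(n,px):
    c=arm.get_calibration(n);K=c["mtx"];P=c["pose"]
    d=(np.array(px,float)-K[:2,2])/K[0,0]; s=d.copy()
    for _ in range(30): s=d/(1+c["k1"]*(s@s))
    v=P[:3,:3]@np.array([s[0],-s[1],-1]); return P[:3,3],v/np.linalg.norm(v)
def plane(n,px,z):
    o,v=ray(n,px); return o+v*(z-o[2])/v[2]
def tri(a,b):
    o1,v1=ray("top",a);o2,v2=ray("side",b)
    t=np.linalg.lstsq(np.c_[v1,-v2],o2-o1,rcond=None)[0]
    p,q=o1+t[0]*v1,o2+t[1]*v2; return (p+q)/2,np.linalg.norm(p-q)
def proj(n,p):
    c=arm.get_calibration(n);P=c["pose"];q=P[:3,:3].T@(np.array(p)-P[:3,3])
    s=np.array([q[0],-q[1]])/-q[2]; s*=1+c["k1"]*(s@s); return s*c["mtx"][0,0]+c["mtx"][:2,2]
def blobs(img,col,box):
    h=cv2.cvtColor(img,cv2.COLOR_BGR2HSV);H=h[...,0].astype(int)
    m=((H<8)|(H>172)) if col=="red" else (abs(H-110)<15)
    m=(m&(h[...,1]>130)&(h[...,2]>70)).astype(np.uint8); k=np.zeros_like(m);x0,y0,x1,y1=box;k[y0:y1,x0:x1]=1
    n,l,st,ce=cv2.connectedComponentsWithStats(m*k); return [(ce[i].round(1),st[i]) for i in range(1,n) if st[i][4]>8]
E
python3 - <<'E'
from h import *
t=cv2.imread("pics/top0.png");s=cv2.imread("pics/side0.png")
for c in("red","blue"):
    for b in blobs(t,c,(225,180,300,275)): print("top",c,*b)
    for b in blobs(s,c,(225,225,340,290)): print("side",c,*b)
a=cv2.resize(t[165:315,180:320],None,fx=4,fy=4,interpolation=cv2.INTER_CUBIC)
cv2.imwrite("pics/tc.png",a)
cv2.imwrite("pics/sc.png",cv2.resize(s[220:360,210:350],None,fx=4,fy=4,interpolation=cv2.INTER_CUBIC))
E
```

```text
top red [261.6 238.6] [256 235  12   8  59]
top red [266.6 253.1] [262 250  10   7  47]
side red [266.  239.3] [262 234   9  13  65]
side red [296.4 266. ] [293 255   8  22 115]
side red [311.5 267.4] [309 256   6  23 100]
top blue [246.4 200.5] [241 197  12   9  67]
top blue [251.2 214.8] [246 211  11   9  58]
side blue [256.5 261.6] [253 250   9  22 105]
side blue [271.3 262.7] [269 252   6  22 102]
```

View pics/tc.png

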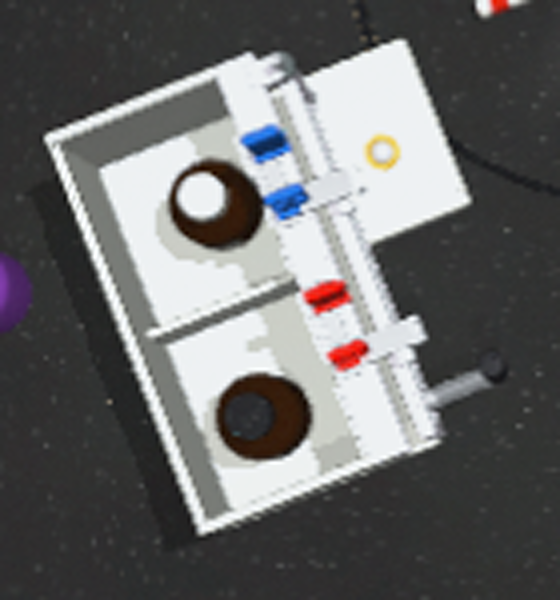

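View pics/sc.png

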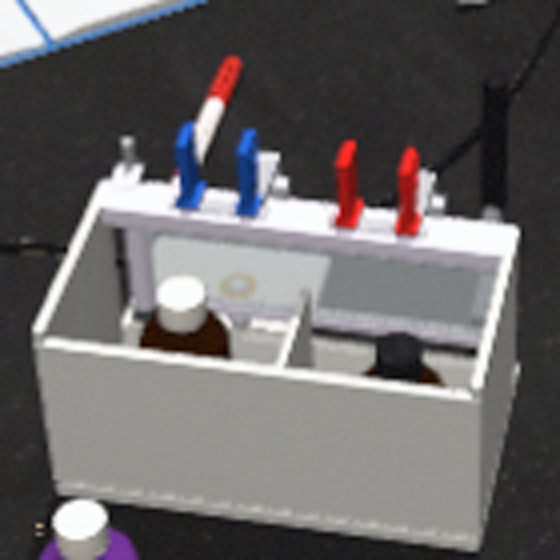

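The crops give the grip top at about (303,256.5) in the top view and (334,240.5) in the side view. Each catch's two tabs are clearly separated.

Run:
```python
from h import *
T={'r1':((261.6,238.6),(296.4,266)),'r2':((266.6,253.1),(311.5,267.4)),'b1':((246.4,200.5),(256.5,261.6)),'b2':((251.2,214.8),(271.3,262.7)),'grip':((303,256.5),(334,241.5))}
W={}
for k,v in T.items(): W[k],e=tri(*v); print(k,W[k].round(1),round(e,1))
g=plane("top",(303,256.5),175);print("grip plane",g.round(1), plane("side",(334,241),175).round(1))
z=158
r=(plane("top",T['r1'][0],z)+plane("top",T['r2'][0],z))/2;b=(plane("top",T['b1'][0],z)+plane("top",T['b2'][0],z))/2
print(r,b,np.linalg.norm(r-b))
# rigid 2D fit: own pts
own=np.array([[-40,40],[-40,-45],[-105,90]],float)
for w in (np.array([r[:2],b[:2],g[:2]]),np.array([((W['r1']+W['r2'])/2)[:2],((W['b1']+W['b2'])/2)[:2],W['grip'][:2]])):
    a=own-own.mean(0);c=w-w.mean(0)
    th=np.arctan2((a[:,0]*c[:,1]-a[:,1]*c[:,0]).sum(),(a*c).sum())
    Rm=np.array([[np.cos(th),-np.sin(th)],[np.sin(th),np.cos(th)]]);t=w.mean(0)-Rm@own.mean(0)
    print("yaw",th,"org",t,"res",(w-(own@Rm.T+t)).round(1).tolist())
    for nm,p in (("red",(-40,40,168)),("grip",(-105,90,175)),("backL",(65,113,110)),("backR",(65,-113,110)),("sill",(-128,-100,14)),("hinge",(-60,-100,122))):
        q=np.r_[Rm@p[:2]+t,p[2]];print(nm,q.round(1),proj("top",q).round(1),proj("side",q).round(1))
```

```text
r1 [581.6 -54.  143.7] 2.1
r2 [551.4 -64.  145.9] 1.6
b1 [661.3 -24.1 142.9] 2.3
b2 [630.8 -34.  146. ] 1.8
grip [ 541.3 -138.5  167.4] 1.3
grip plane [ 540.5 -139.   175. ] [ 538.1 -131.4  175. ]
[564.83163226 -60.75294009 158.        ] [643.25153457 -31.26232906 158.        ] 83.78172365203919
yaw 1.929841902990143 org [587.70909895  -9.32578542] res [[0.5, 0.1], [-0.6, -0.3], [0.1, 0.2]]
red [564.3 -60.8 168. ] [263.6 245.8] [305.5 258. ]
grip [ 540.3 -139.3  175. ] [303.1 256.6] [334.9 238.7]
backL [459.1  11.8 110. ] [232.9 298.6] [332. 319.]
backR [670.7  91.2 110. ] [194.1 199.5] [220.4 304.8]
sill [726.3 -94.   14. ] [283.4 179.4] [255.7 278. ]
hinge [702.4 -30.4 122. ] [250.1 182. ] [243.8 261.2]
yaw 1.9284843538875616 org [589.57892249  -7.82660581] res [[0.4, 0.3], [0.3, 0.5], [-0.7, -0.8]]
red [566.1 -59.3 168. ] [262.9 244.9] [304.4 258.1]
grip [ 542.  -137.7  175. ] [302.3 255.7] [333.9 238.8]
backL [461.   13.5 110. ] [232.1 297.7] [330.7 319.2]
backR [672.7  92.6 110. ] [193.4 198.6] [219.2 304.8]
sill [728.1 -92.7  14. ] [282.8 178.7] [254.8 278.1]
hinge [704.3 -29.  122. ] [249.5 181.2] [242.7 261.2]
```

```bash
cat >> h.py <<'E'
YAW=1.929;ORG=np.array([588.5,-8.5])
C=np.array([[np.cos(YAW),-np.sin(YAW)],[np.sin(YAW),np.cos(YAW)]])
def own(x,y,z): return np.r_[C@np.array([x,y])+ORG,z]
def rot(psi,tau=0):
    y=np.array([np.cos(psi),np.sin(psi),0]);z=np.array([0,0,-1.]);
    return R.from_matrix(np.c_[np.cross(y,z),y,z])*R.from_euler('y',tau)
def delta(p,r,p0=None,r0=None):
    if p0 is None:
        s=arm.read_state();p0=s["eef_pos"];r0=R.from_quat(s["orientation"])
    return (r0.inv().apply(np.array(p)-p0)/400).round(4).tolist(),((r0.inv()*r).as_rotvec()/np.radians(60)).round(4).tolist()
def grip(th):
    c,s=np.cos(th),np.sin(th); return own(-60-45*c-190*s,-100-45*s+190*c,150)
E
python3 - <<'E'
from h import *
print(own(-40,40,150),own(-40,-45,150),[grip(t).round(0) for t in(0,.5,1,1.4)])
print(delta([*own(-40,40,0)[:2],230],rot(.358)))
E
```

```text
[565.06257505 -59.98482409 150.        ] [644.66746466 -30.1844625  150.        ] [array([ 541., -138.,  150.]), array([ 613., -203.,  150.]), array([ 707., -225.,  150.]), array([ 783., -208.,  150.])]
([1.2144, -0.5744, 0.0025], [-0.0011, -0.0009, -1.4219])
```

Request:
step_arm --delta_pos '[[0.75,-0.35,0],[0.75,-0.35,0],[0.75,-0.35,0],[0.75,-0.35,0],[0.75,-0.35,0],[0.75,-0.35,0],[0.75,-0.35,0],[0.75,-0.35,0]]' --delta_rot '[[0,0,-0.9],[0,0,-0.9],[0,0,-0.9],[0,0,-0.9],[0,0,-0.9],[0,0,-0.9],[0,0,-0.9],[0,0,-0.9]]' --jaw 0.7 --squeeze 40

```text
clock: 0.77
eef_pos: [436.2, -218.5, 231.2]
orientation: [0.768, 0.64, -0.0, -0.0]
force: [1.3, -0.7, 0.2]
finger_gap: 0.697
gripper_force: 0.0
```

Run:
```python
from h import *
s=arm.read_state();print(s["q"],s["eef_pos"],s["force"],s["finger_gap"])
print(delta([*own(-40,40,0)[:2],230],rot(.358)))
```

```text
[-4.64481761e-01  1.74860664e-01 -9.61641204e-02  1.30002878e+00
  1.02894486e-04  1.28771741e+00] [ 436.2201332  -218.52978996  231.18854459] [ 1.2735777  -0.66022818  0.16845218] 0.6970233025079214
([0.448, 0.2453, 0.003], [-0.0002, -0.0002, -0.5151])
```

Request:
step_arm --delta_pos '[[0.448,0.2453,0],[0.448,0.2453,0],[0.448,0.2453,0],[0.448,0.2453,0],[0.448,0.2453,0],[0.448,0.2453,0],[0.448,0.2453,0],[0.448,0.2453,0]]' --delta_rot '[[0,0,-0.515],[0,0,-0.515],[0,0,-0.515],[0,0,-0.515],[0,0,-0.515],[0,0,-0.515],[0,0,-0.515],[0,0,-0.515]]'

```text
clock: 1.43
eef_pos: [564.8, -62.9, 230.7]
orientation: [0.573, 0.82, -0.0, -0.001]
force: [-0.8, -1.0, -0.1]
finger_gap: 0.7
gripper_force: 0.0
```

Run:
```python
from h import *
s=arm.read_state();print(s["q"],s["eef_pos"],s["force"],s["finger_gap"])
print(delta([*own(-40,40,0)[:2],133],rot(.358)))
t=arm.snapshot("top");S=arm.snapshot("side")
a=cv2.resize(t[165:315,180:320],None,fx=2.8,fy=3,interpolation=cv2.INTER_CUBIC)
b=cv2.resize(S[150:300,210:350],None,fx=2.8,fy=3,interpolation=cv2.INTER_CUBIC)
cv2.imwrite("pics/c1.png",np.hstack([a,b]))
```

```text
[-1.10810259e-01  3.14457917e-01  9.18182335e-02  1.34970835e+00
 -2.44579280e-04  1.10901246e+00] [564.79952021 -62.91850656 230.73248632] [-0.75004283 -0.96283228 -0.0861863 ] 0.6999450752617307
([0.0065, 0.0035, 0.2443], [-0.0014, -0.0005, -0.0067])
```

View pics/c1.png

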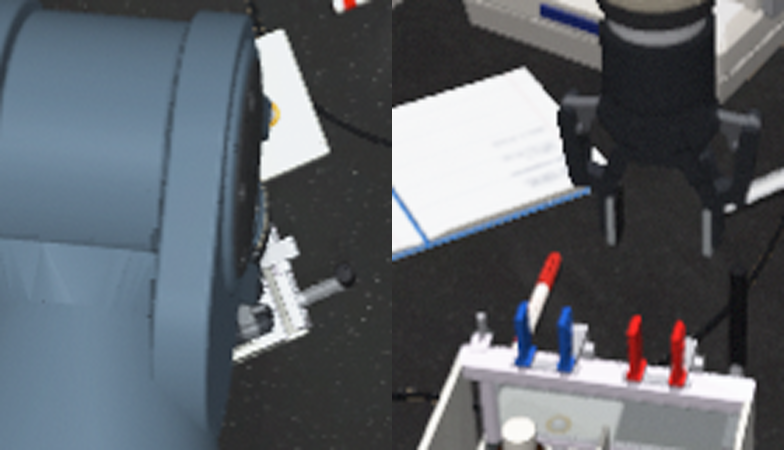

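The crop shows the open fingers (right panel, x≈612 and 708) straddling the red tabs (x≈635 and 679), with midpoints about 660 and 657, so they are centred. I'll descend.

Request:
step_arm --delta_pos '[[0.0,0,0.1],[0.0,0,0.2443],[0,0,0.2443],[0,0,0.2443],[0,0,0.2443],[0,0,0.2443],[0,0,0.2443],[0,0,0.2443]]' --delta_rot '[[0,0,0],[0,0,0],[0,0,0],[0,0,0],[0,0,0],[0,0,0],[0,0,0],[0,0,0]]'

```text
clock: 2.2
eef_pos: [566.3, -63.3, 135.3]
orientation: [0.573, 0.82, 0.001, 0.001]
force: [0.2, -0.2, 0.0]
finger_gap: 0.699
gripper_force: 0.0
```

Request:
step_arm --delta_pos '[[0,0,0],[0,0,0],[0,0,0],[0,0,0],[0,0,0],[0,0,0],[0,0,0],[0,0,0]]' --delta_rot '[[0,0,0],[0,0,0],[0,0,0],[0,0,0],[0,0,0],[0,0,0],[0,0,0],[0,0,0]]' --jaw 0 --squeeze 40

```text
clock: 2.87
eef_pos: [569.2, -62.1, 135.5]
orientation: [0.572, 0.82, 0.003, 0.003]
force: [11.5, 4.3, 3.8]
finger_gap: 0.208
gripper_force: 41.7
```

Request:
step_arm --delta_pos '[[0,0,0],[0,0,0],[0,0,0],[0,0,0],[0,0,0],[0,0,0],[0,0,0],[0,0,0]]' --delta_rot '[[0,0,0],[0,0,0],[0,0,0],[0,0,0],[0,0,0],[0,0,0],[0,0,0],[0,0,0]]' --jaw 0.6

```text
clock: 3.53
eef_pos: [565.2, -63.0, 133.5]
orientation: [0.573, 0.82, -0.0, -0.0]
force: [0.6, -0.6, -0.0]
finger_gap: 0.601
gripper_force: 0.0
```

Run:
```python
from h import *
s=arm.read_state();print(s["eef_pos"],s["force"],s["finger_gap"])
S=arm.snapshot("side")
for c in("red","blue"):
    for b in blobs(S,c,(225,225,340,290)): print("side",c,*b)
p0=s["eef_pos"]
print(delta([*p0[:2],235],rot(.358)))
print(delta([*own(-40,-45,0)[:2],235],rot(.358)),delta([*own(-40,-45,0)[:2],133],rot(.358)))
cv2.imwrite("pics/c2.png",cv2.resize(S[200:300,210:350],None,fx=4,fy=4,interpolation=cv2.INTER_CUBIC))
```

```text
[565.22281562 -63.01975625 133.52174526] [ 0.60402488 -0.63328526 -0.02569734] 0.600937291749631
side red [266.  239.3] [262 234   9  13  65]
side red [303.7 266.4] [298 255  13  23 220]
side blue [256.5 261.6] [253 250   9  22 104]
side blue [271.3 262.7] [269 252   6  22 102]
([-0.0, -0.0001, -0.2536], [-0.0001, -0.0002, -0.007])
([0.0088, 0.2146, -0.2537], [-0.0001, -0.0002, -0.007]) ([0.0088, 0.2147, 0.0013], [-0.0001, -0.0002, -0.007])
```

View pics/c2.png

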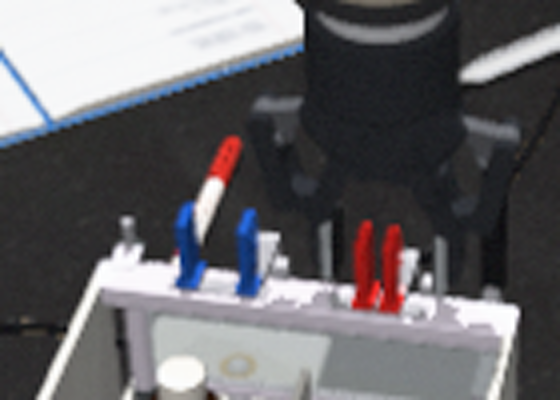

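The picture shows the red tabs fully together at x≈365 and 393: 7 px apart now, 15 before. The blue tabs have not moved.

Request:
step_arm --delta_pos '[[0,0,-0.1],[0,0,-0.17],[0,0,-0.17],[0.0,0.1,-0.17],[0.008,0.2147,-0.17],[0.008,0.2147,-0.17],[0.008,0.2147,-0.17],[0.008,0.2147,-0.17]]' --delta_rot '[[0,0,0],[0,0,0],[0,0,0],[0,0,0],[0,0,0],[0,0,0],[0,0,0],[0,0,0]]' --jaw 0.68

```text
clock: 4.25
eef_pos: [644.5, -30.3, 200.8]
orientation: [0.573, 0.82, -0.0, -0.001]
force: [0.2, -0.6, 0.3]
finger_gap: 0.684
gripper_force: 0.0
```

Request:
step_arm --delta_pos '[[0,0,0.05],[0,0,0.12],[0,0,0.17],[0,0,0.17],[0,0,0.17],[0,0,0.17],[0,0,0.17],[0,0,0.17]]' --delta_rot '[[0,0,0],[0,0,0],[0,0,0],[0,0,0],[0,0,0],[0,0,0],[0,0,0],[0,0,0]]'

```text
clock: 4.92
eef_pos: [645.6, -30.6, 135.3]
orientation: [0.573, 0.82, 0.001, 0.001]
force: [0.3, 0.5, -0.9]
finger_gap: 0.684
gripper_force: 0.0
```

Request:
step_arm --delta_pos '[[0,0,0],[0,0,0],[0,0,0],[0,0,0],[0,0,0],[0,0,0],[0,0,0],[0,0,0]]' --delta_rot '[[0,0,0],[0,0,0],[0,0,0],[0,0,0],[0,0,0],[0,0,0],[0,0,0],[0,0,0]]' --jaw 0

```text
clock: 5.58
eef_pos: [647.9, -29.7, 135.5]
orientation: [0.573, 0.82, 0.002, 0.002]
force: [8.5, 2.9, 4.4]
finger_gap: 0.209
gripper_force: 42.1
```

Request:
step_arm --delta_pos '[[0,0,0],[0,0,0],[0,0,0],[0,0,0],[0,0,0],[0,0,0],[0,0,0],[0,0,0]]' --delta_rot '[[0,0,0],[0,0,0],[0,0,0],[0,0,0],[0,0,0],[0,0,0],[0,0,0],[0,0,0]]' --jaw 0.6

```text
clock: 6.25
eef_pos: [644.8, -30.5, 133.5]
orientation: [0.573, 0.82, -0.0, -0.0]
force: [0.5, -0.5, -0.5]
finger_gap: 0.598
gripper_force: 0.0
```

Run:
```python
from h import *
s=arm.read_state();print(s["eef_pos"],s["force"],s["finger_gap"])
S=arm.snapshot("side")
for c in("red","blue"):
    for b in blobs(S,c,(225,225,340,290)): print("side",c,*b)
g=grip(0);print(delta([*g[:2],210],rot(.25)))
print(delta([*g[:2],133],rot(.25),np.r_[g[:2],210],rot(.25)))
cv2.imwrite("pics/c3.png",cv2.resize(S[200:300,210:350],None,fx=4,fy=4,interpolation=cv2.INTER_CUBIC))
```

```text
[644.76654097 -30.45700546 133.52491647] [ 0.51015171 -0.46645621 -0.53085526] 0.5984057190043688
side red [264.7 242.7] [262 241   6   6  21]
side red [303.7 266.4] [298 255  13  23 223]
side blue [264.  262.4] [258 251  13  22 191]
([-0.1643, -0.3364, -0.1911], [-0.0001, -0.0001, 0.0962])
([0.0, 0.0, 0.1925], [0.0, 0.0, 0.0])
```

View pics/c3.png

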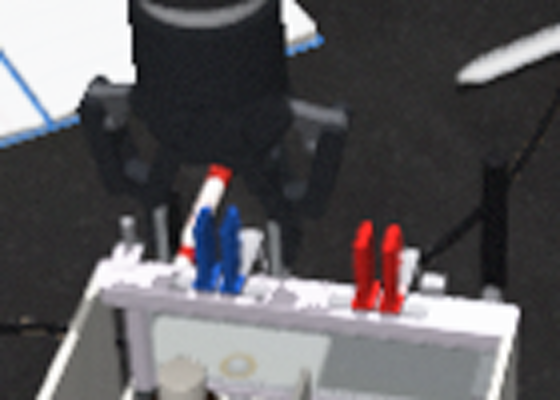

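Blue tabs are together too (x≈205 and 232), and red has stayed together. Next is the grip.

Request:
step_arm --delta_pos '[[0,0,-0.1],[0,0,-0.19],[0,0,-0.19],[-0.0,-0.05,-0.19],[-0.164,-0.336,-0.19],[-0.164,-0.336,-0.19],[-0.164,-0.336,-0.19],[-0.164,-0.336,-0.19]]' --delta_rot '[[0,0,0],[0,0,0],[0,0,0.0],[0,0,0.096],[0,0,0.096],[0,0,0.096],[0,0,0.096],[0,0,0.096]]' --jaw 0.45

```text
clock: 6.97
eef_pos: [537.4, -141.5, 210.0]
orientation: [0.614, 0.789, -0.001, -0.0]
force: [1.2, -0.1, 0.2]
finger_gap: 0.455
gripper_force: 0.0
```

Run:
```python
from h import *
s=arm.read_state();print(s["eef_pos"],s["force"],s["finger_gap"])
g=grip(0);print(delta([*g[:2],210],rot(.25)),delta([*g[:2],138],rot(.25)))
q=plane("top",(286,247.5),130)[:2];print("plate own",C.T@(q-ORG))
```

```text
[ 537.41416468 -141.53721457  210.03179832] [ 1.1562629  -0.12442139  0.23414283] 0.4551293986860138
([0.0054, 0.0107, 0.0001], [-0.0015, 0.0007, -0.0024]) ([0.0056, 0.011, 0.1801], [-0.0015, 0.0007, -0.0024])
plate own [-79.34469547  58.10195728]
```

Request:
step_arm --delta_pos '[[0,0,0],[0,0,0.06],[0,0,0.12],[0,0,0.18],[0,0,0.18],[0,0,0.18],[0,0,0.18],[0,0,0.18]]' --delta_rot '[[0,0,0],[0,0,0],[0,0,0],[0,0,0],[0,0,0],[0,0,0],[0,0,0],[0,0,0]]'

```text
clock: 7.63
eef_pos: [542.5, -138.1, 139.1]
orientation: [0.613, 0.79, 0.001, 0.001]
force: [1.1, 1.2, -0.2]
finger_gap: 0.452
gripper_force: 0.0
```

Request:
step_arm --delta_pos '[[0,0,0],[0,0,0],[0,0,0],[0,0,0],[0,0,0],[0,0,0],[0,0,0],[0,0,0]]' --delta_rot '[[0,0,0],[0,0,0],[0,0,0],[0,0,0],[0,0,0],[0,0,0],[0,0,0],[0,0,0]]' --jaw 0 --squeeze 60

```text
clock: 8.3
eef_pos: [544.0, -137.6, 139.0]
orientation: [0.613, 0.79, 0.002, 0.002]
force: [8.8, 5.6, 0.8]
finger_gap: 0.145
gripper_force: 58.5
```

Run:
```python
from h import *
s=arm.read_state();print(s["q"],s["eef_pos"],s["force"],s["finger_gap"],s["gripper_force"])
p=s["eef_pos"];r=R.from_quat(s["orientation"]);off=p[:2]-grip(0)[:2];print("off",off)
# gate path; tool yaw follows 0.85 theta
for a,b in((0,.4),(.4,.8)):
  for k in range(1,9):
    th=a+(b-a)*k/8
    p0,r0=(p,r) if a==0 else (np.r_[grip(.4)[:2],p[2]],rot(.25+.4*.8))
    print(round(th,2),*delta(np.r_[grip(th)[:2],p[2]],rot(.25+.8*th),p0,r0))
```

```text
[-0.24910262  0.34057886 -0.10994852  1.11502195  0.00253729  1.0704528 ] [ 543.96494178 -137.57397018  139.01327728] [8.76143401 5.56775116 0.78573706] 0.14453336767400918 58.465189933776855
off [2.94026058 0.81480573]
0.05 [-0.0229, 0.0011, 0.0] [0.0056, 0.0004, -0.037]
0.1 [-0.0453, 0.0109, 0.0001] [0.0055, 0.0005, -0.0752]
0.15 [-0.0671, 0.0218, 0.0001] [0.0055, 0.0006, -0.1134]
0.2 [-0.0883, 0.0338, 0.0002] [0.0055, 0.0007, -0.1516]
0.25 [-0.109, 0.0469, 0.0003] [0.0055, 0.0008, -0.1898]
0.3 [-0.1289, 0.061, 0.0004] [0.0055, 0.0009, -0.228]
0.35 [-0.1481, 0.076, 0.0005] [0.0055, 0.0011, -0.2662]
0.4 [-0.1666, 0.092, 0.0006] [0.0055, 0.0012, -0.3044]
0.45 [-0.022, 0.0105, 0.0] [0.0, 0.0, -0.0382]
0.5 [-0.0435, 0.0221, 0.0] [0.0, 0.0, -0.0764]
0.55 [-0.0643, 0.0348, 0.0] [0.0, 0.0, -0.1146]
0.6 [-0.0845, 0.0485, 0.0] [0.0, 0.0, -0.1528]
0.65 [-0.104, 0.0632, 0.0] [0.0, 0.0, -0.191]
0.7 [-0.1228, 0.0788, 0.0] [0.0, 0.0, -0.2292]
0.75 [-0.1407, 0.0954, 0.0] [0.0, 0.0, -0.2674]
0.8 [-0.1578, 0.1128, 0.0] [0.0, 0.0, -0.3056]
```

```bash
cat >> h.py <<'E'
OLD=grip(0); ORG=ORG+np.array([3,1])
def pose(th,tau=0,zg=158,k=.8):
    r=rot(.25+k*th,tau); g=grip(th); g[2]=zg; return g+r.apply([0,0,19]),r
def rows(a,b,ta,tb,p0=None):
    p,r=p0 or pose(a,ta)
    D=[delta(*pose(a+(b-a)*k/8,ta+(tb-ta)*k/8),p,r) for k in range(1,9)]
    print([np.round(d[0],3).tolist() for d in D]);print([np.round(d[1],3).tolist() for d in D])
E
python3 - <<'E'
from h import *
rows(0,.4,0,0,(np.r_[OLD[:2],139],rot(.25)))
rows(.4,.8,0,0)
E
```

```text
[[-0.022, 0.017, 0.0], [-0.044, 0.026, 0.0], [-0.066, 0.037, 0.0], [-0.088, 0.05, 0.0], [-0.108, 0.062, 0.0], [-0.128, 0.077, 0.0], [-0.147, 0.092, 0.0], [-0.166, 0.108, 0.0]]
[[0.0, 0.0, -0.038], [0.0, 0.0, -0.076], [0.0, 0.0, -0.115], [0.0, 0.0, -0.153], [0.0, 0.0, -0.191], [0.0, 0.0, -0.229], [0.0, 0.0, -0.267], [0.0, 0.0, -0.306]]
[[-0.022, 0.01, 0.0], [-0.044, 0.022, 0.0], [-0.064, 0.035, 0.0], [-0.084, 0.048, 0.0], [-0.104, 0.063, 0.0], [-0.123, 0.079, 0.0], [-0.141, 0.095, 0.0], [-0.158, 0.113, 0.0]]
[[0.0, 0.0, -0.038], [0.0, 0.0, -0.076], [0.0, 0.0, -0.115], [0.0, 0.0, -0.153], [0.0, 0.0, -0.191], [0.0, 0.0, -0.229], [0.0, 0.0, -0.267], [0.0, 0.0, -0.306]]
```

Request:
step_arm --delta_pos '[[-0.022,0.017,0.0],[-0.044,0.026,0.0],[-0.066,0.037,0.0],[-0.088,0.05,0.0],[-0.108,0.062,0.0],[-0.128,0.077,0.0],[-0.147,0.092,0.0],[-0.166,0.108,0.0]]' --delta_rot '[[0.0,0.0,-0.038],[0.0,0.0,-0.076],[0.0,0.0,-0.115],[0.0,0.0,-0.153],[0.0,0.0,-0.191],[0.0,0.0,-0.229],[0.0,0.0,-0.267],[0.0,0.0,-0.306]]'

```text
clock: 8.97
eef_pos: [600.1, -192.6, 139.0]
orientation: [0.479, 0.878, -0.0, 0.001]
force: [-0.7, 0.6, 4.6]
finger_gap: 0.146
gripper_force: 59.6
```

Run:
```python
from h import *
s=arm.read_state();print(s["q"],s["eef_pos"],s["force"],s["moment"],s["finger_gap"],s["gripper_force"],pose(.4)[0])
h=own(-60,-100,0)[:2];d=C.T@(s["eef_pos"][:2]-h);print("r",np.hypot(*d),"th",np.arctan2(d[1],d[0])-np.arctan2(190,-45))
```

```text
[-3.10432279e-01  4.56705178e-01  7.54116145e-02  1.18780181e+00
 -4.41080190e-04  6.88231046e-01] [ 600.06701229 -192.64613794  139.00568983] [-0.68383812  0.56832648  4.64784987] [ 0.16064695  0.3412837  -0.0410284 ] 0.14647230061292935 59.55719590187073 [ 599.17743375 -191.95316992  139.        ]
r 195.3515661424522 th 0.4057530727771932
```

Radius 195.35 mm against the nominal 195.3 mm, and forces are low, so the gate is moving as expected. I'll continue.

Request:
step_arm --delta_pos '[[-0.022,0.01,0.0],[-0.044,0.022,0.0],[-0.064,0.035,0.0],[-0.084,0.048,0.0],[-0.104,0.063,0.0],[-0.123,0.079,0.0],[-0.141,0.095,0.0],[-0.158,0.113,0.0]]' --delta_rot '[[0.0,0.0,-0.038],[0.0,0.0,-0.076],[0.0,0.0,-0.115],[0.0,0.0,-0.153],[0.0,0.0,-0.191],[0.0,0.0,-0.229],[0.0,0.0,-0.267],[0.0,0.0,-0.306]]'

```text
clock: 9.63
eef_pos: [672.6, -220.6, 139.0]
orientation: [0.332, 0.943, 0.0, 0.001]
force: [-1.1, 2.3, 5.2]
finger_gap: 0.147
gripper_force: 59.9
```

Run:
```python
from h import *
s=arm.read_state();print(s["q"],s["eef_pos"],s["force"],s["moment"],s["finger_gap"],s["gripper_force"],pose(.8)[0])
h=own(-60,-100,0)[:2];d=C.T@(s["eef_pos"][:2]-h);print("r",np.hypot(*d),"th",np.arctan2(d[1],d[0])-np.arctan2(190,-45))
rows(.8,1.1,0,-.25);rows(1.1,1.4,-.25,-.5)
```

```text
[-3.17300775e-01  5.91993601e-01  3.11881598e-01  1.28898298e+00
  7.49352340e-04  3.60537600e-01] [ 672.57383905 -220.62886288  138.98620425] [-1.13889863  2.2605539   5.16202169] [ 0.38762939  0.31496087 -0.15758732] 0.14700208230924813 59.94107902050018 [ 671.22485869 -220.73281143  139.        ]
r 194.91681119093812 th 0.8067134973992609
[[-0.017, 0.009, -0.0], [-0.034, 0.019, -0.0], [-0.051, 0.029, -0.0], [-0.067, 0.04, -0.0], [-0.083, 0.052, -0.001], [-0.098, 0.065, -0.001], [-0.113, 0.078, -0.001], [-0.128, 0.091, -0.002]]
[[-0.0, -0.03, -0.029], [-0.002, -0.06, -0.057], [-0.004, -0.09, -0.086], [-0.007, -0.119, -0.114], [-0.011, -0.149, -0.143], [-0.016, -0.179, -0.171], [-0.022, -0.208, -0.2], [-0.029, -0.238, -0.228]]
[[-0.016, 0.01, 0.004], [-0.032, 0.022, 0.007], [-0.048, 0.033, 0.011], [-0.063, 0.046, 0.014], [-0.077, 0.058, 0.017], [-0.092, 0.072, 0.02], [-0.105, 0.086, 0.023], [-0.118, 0.101, 0.026]]
[[-0.008, -0.03, -0.028], [-0.016, -0.06, -0.055], [-0.025, -0.09, -0.082], [-0.035, -0.119, -0.109], [-0.046, -0.149, -0.136], [-0.058, -0.179, -0.162], [-0.071, -0.208, -0.188], [-0.084, -0.238, -0.214]]
```

Request:
step_arm --delta_pos '[[-0.017,0.009,0.0],[-0.034,0.019,0.0],[-0.051,0.029,0.0],[-0.067,0.04,0.0],[-0.083,0.052,-0.001],[-0.098,0.065,-0.001],[-0.113,0.078,-0.001],[-0.128,0.091,-0.002]]' --delta_rot '[[0.0,-0.03,-0.029],[-0.002,-0.06,-0.057],[-0.004,-0.09,-0.086],[-0.007,-0.119,-0.114],[-0.011,-0.149,-0.143],[-0.016,-0.179,-0.171],[-0.022,-0.208,-0.2],[-0.029,-0.238,-0.228]]'

```text
clock: 10.3
eef_pos: [734.2, -225.2, 139.2]
orientation: [0.216, 0.968, -0.028, 0.123]
force: [-2.1, -3.3, -0.2]
finger_gap: 0.145
gripper_force: 61.7
```

Request:
step_arm --delta_pos '[[-0.016,0.01,0.004],[-0.032,0.022,0.007],[-0.048,0.033,0.011],[-0.063,0.046,0.014],[-0.077,0.058,0.017],[-0.092,0.072,0.02],[-0.105,0.086,0.023],[-0.118,0.101,0.026]]' --delta_rot '[[-0.008,-0.03,-0.028],[-0.016,-0.06,-0.055],[-0.025,-0.09,-0.082],[-0.035,-0.119,-0.109],[-0.046,-0.149,-0.136],[-0.058,-0.179,-0.162],[-0.071,-0.208,-0.188],[-0.084,-0.238,-0.214]]'

```text
clock: 10.97
eef_pos: [795.4, -210.6, 141.0]
orientation: [0.097, 0.964, -0.026, 0.248]
force: [-0.9, -8.2, -0.6]
finger_gap: 0.144
gripper_force: 61.1
```

Run:
```python
from h import *
s=arm.read_state();print(s["q"],s["eef_pos"],s["force"],s["moment"],s["finger_gap"],s["gripper_force"],pose(1.4,-.5)[0])
g=s["eef_pos"]-R.from_quat(s["orientation"]).apply([0,0,19])
h=own(-60,-100,0)[:2];d=C.T@(g[:2]-h);print("g",g,"r",np.hypot(*d),"th",(np.arctan2(d[1],d[0])-np.arctan2(190,-45))%(2*np.pi))
t=arm.snapshot("top");S=arm.snapshot("side")
cv2.imwrite("pics/e1.png",np.hstack([cv2.resize(t[150:350,150:350],(400,400)),cv2.resize(S[180:380,200:400],(400,400))]))
```

```text
[-0.27039915  0.4576624  -0.0681907   0.54255197  0.03102892 -0.06211612] [ 795.37661743 -210.59174231  140.9577964 ] [-0.86963636 -8.20922259 -0.57483958] [-0.92550926  0.91841722 -0.68037972] 0.1435739230532485 61.06246054172516 [ 794.7258334  -208.73840054  141.32593132]
g [ 786.40690957 -208.71712849  157.60201954] r 197.1433777528768 th 1.3990986006520565
```

View pics/e1.png

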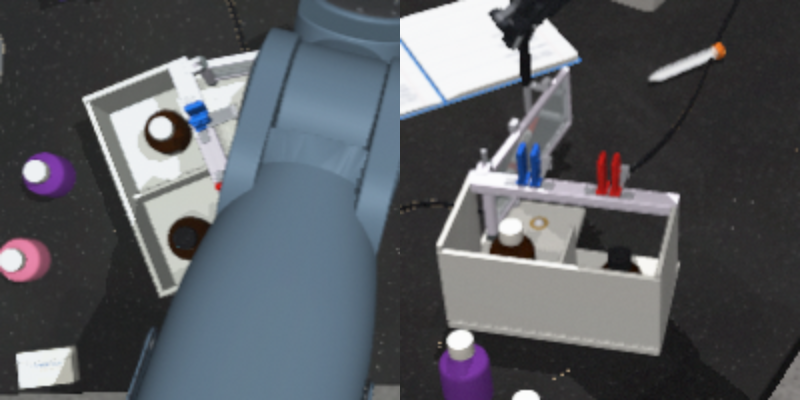

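The gate stands open at about 1.4 rad and the gripper is holding it (side panel, x≈530, y≈90). Both bottles are upright, and both catches are still together. One settling call, then I'll hand in.

Request:
step_arm --delta_pos '[[0,0,0],[0,0,0],[0,0,0],[0,0,0],[0,0,0],[0,0,0],[0,0,0],[0,0,0]]' --delta_rot '[[0,0,0],[0,0,0],[0,0,0],[0,0,0],[0,0,0],[0,0,0],[0,0,0],[0,0,0]]'

```text
clock: 11.73
eef_pos: [795.2, -210.7, 140.9]
orientation: [0.098, 0.964, -0.026, 0.247]
force: [-0.1, -7.1, -0.0]
finger_gap: 0.146
gripper_force: 61.0
```

Run:
```python
from h import *
s=arm.read_state();g=s["eef_pos"]-R.from_quat(s["orientation"]).apply([0,0,19])
d=C.T@(g[:2]-own(-60,-100,0)[:2]);th=(np.arctan2(d[1],d[0])-np.arctan2(190,-45))%(2*np.pi)
print(th,s["force"],s["gripper_force"])
if abs(th-1.4)<.06: print(arm.hand_in())
```

```text
1.3981820595843857 [-0.07532497 -7.12301949 -0.00779704] 61.025497913360596
the job is handed in; nothing more can be done
None
```

Handed in at about 11.7 s: red catch then blue pressed fully together, gate held open at about 1.40 rad, both bottles upright, and none of the bystanders touched as far as the pictures show.

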